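# Lock a drying cartridge into the packing-table dehumidifier

### The arm

A 6-joint arm with a two-finger parallel gripper is mounted at the origin on the work surface. World frame = base frame: x ahead of the robot, y to its left, z up, the work surface at z = 0. Lengths are in m, angles in rad, forces in N, time in s.
With the tool pointing down it reaches from about 0.425 to 0.95 m from the base axis. Payload 3.5 kg.
Tool frame: the origin (TCP) lies at the very end of the fingers, on their centre line; the grasp point (between the pads) lies ctrl.tcp_to_grasp behind it (ctrl.tcp_to_grasp is the distance from the TCP to the grasp point, in m); z points along the fingers, y is the line along which they close (so a half turn about z gives the same grasp; the last joint's range is limited). The gripper opens to 85 mm and grips with 20 to 120 N. Pads are 22 mm wide; open, the fingers measure 114 mm over their backs; the gripper's body (76 mm by 85 mm) begins 54 mm behind the grasp point. The pads swing forward as they close: fully open they stand 13 mm farther back than shut.
Start: joints at [-1.265, 0.286, 1.577, -0, 1.279, -0.15], TCP at [0.297, -0.606, 0.231] pointing down, gripper open.
Joint ranges: [-2.77, 2.77], [-0.9, 2.22], [0.21, 2.48], [-1.53, 4.67], [0.24, 2.81], [-2.84, 2.84]. Speed limits (rad/s): [2.79, 2.79, 3.14, 3.14, 3.14, 3.14].

### API

Orientations are given as a unit quaternion [x, y, z, w].
In Python, from plant import ctrl gives the robot as it stands.
- The arm moves only by the shell command python3 -m inch 'ROWS' [FORCE]. ROWS is JSON, a list of rows, each an object with "slide": the shift along the tool's x, y, z in cm, a list of three; "turn": the turn about the tool's z in rad; "grip": the finger opening in cm, from 0 to 8.54. A call has 1 to 20 rows; each row is the pose to reach, as a shift and turn from the pose commanded when the call began, along the tool's axes at that moment; what a row does not reach only later rows make up. A row lasts 1/10 s, in which the tool goes at most 50 mm and 8.59 degrees, less where a joint would pass 70% of its speed; a pose out of reach is approached as far as the arm can. A call with a gripper value outside its range is refused whole. The fingers move at their own pace and stop on an object; FORCE is the grip in N (left out, the last holds). Time passes only in rows, so rows that repeat a pose let the fingers close. It gives the time, the measured TCP pose, the force, the opening and the grip force at its end, in the units of the state.
- ctrl.get_state(): the state, without advancing time (a new reading comes with each control period).
- ctrl.read_camera(name): name is "scene" or "top" or "wrist"; returns (picture, depth): 420x560x3 uint8, red, green, blue; 420x560 float32, m along the optical axis (not along the pixel's ray), 0 where there is no reading.
- ctrl.camera_info(name): a dict with "K" (3x3 intrinsics, pixels), "camera_from_world" (4x4, takes a point from world to camera coordinates); the wrist camera has in their place "T_tool_cam" (4x4, takes a point from camera to tool coordinates, whose origin is the TCP and whose axes are the flange's). Camera axes: x right, y down, z forward; pixel columns grow to the right and rows downward; lengths in m; the calibration is good to about 2 mm. A picture is of the moment at which its call begins: read the wrist's pose just before it. camera_info takes no time and is no camera call.
- ctrl.sign_off(): hands the job in; it is judged then, once.
The state is a dict: "time": time; "qpos": joint angles; "dq": joint speeds; "joint_efforts": joint torques, N m; "eef_pos": TCP position; "tcp_rot": TCP orientation; "contact_force": force on the tool from outside, world axes, zero at the start; "wrist_torque": the same for the moment, N m; "opening": opening from 0.0 (shut) to 1.0 (fully open); "finger_force": force on a finger pad.
Only numpy, scipy, OpenCV 4.12 (cv2) and the standard library are available. Lean on these libraries where they do the work, as an engineer would, in place of code of your own. Each camera call takes 0.05 s, during which the arm holds its last target. There are 200 camera calls.

### The job

Fit the drying cartridge to the dehumidifier: take it off its sloping rest, stand it upright on the table top on its foot and let go, then take it again squarely by its head. Lower its foot into the socket with the two lugs through the two slots, push down against the spring, turn it a quarter turn clockwise (seen from above) and let it spring up so that it is locked, upright. Leave the tape roll, the black box and the basket where they are.

Things in the scene. Friction and masses are not known exactly. Their poses are not given: they have to be found in the camera images.
- cartridge: Drying cartridge, about 0.2 kg, 100 mm long. Origin: centre of the flat end of its foot; z runs from foot to head. A white oblong block, 36 mm (x) by 44 mm (y), z = 20 to 100 mm, with low grey vents, on a grey round spigot, 36 mm in diameter, z = 0 to 20 mm, on which it can stand. At the start it lies on the rest, head up: z 30 degrees above level, y level, its +x face on the rest.
- lugs (a point): Point on the cartridge's axis, 5 mm above the end of its foot, same axes as the cartridge. Here two grey lugs stick out of the spigot along +y and -y: 8 mm wide (in x), reaching 25 mm from the axis, 6 mm high (z = 2 to 8 mm of the cartridge). The cartridge is the same after half a turn.
- rest: Sloping aluminium rest, fixed. Origin on the table, centre of its 124 x 90 x 5 mm foot plate; x: the level direction from the foot to the head of the cartridge on it; z up. The rail under the cartridge is 30 mm wide (y -15 to 15): the cartridge overhangs it by 7 mm on each side. A lip holds the cartridge's foot; the cartridge's origin starts at x = -45, z = 40 mm here.
- dryer: Dehumidifier, a white box 160 x 160 mm, 69 mm high, fixed to the table, air slots in two sides; origin under its centre on the table, z up. The round grey rim in the middle of its top, with a black plunger in it, is the bayonet socket.
- socket (a point): Centre of the socket's round mouth, on the top face of its grey rim, 76 mm above the table; z up. Mouth 39 mm in diameter. Two entry slots, 12 mm wide, open to 27 mm from the axis, along +x and -x, for the lugs. The rim is 8 mm thick: the lugs pass under it with the cartridge's origin 16 mm or more below this point; at 20 mm the block meets the rim.
- pocket (a point): Underside of one of two pockets in the rim, 4 mm below its top face, 22 mm from the socket's axis along the socket's -y (the other along +y); 12 mm wide, 4 mm deep. Pressed down, the cartridge turns only clockwise (from above), a quarter turn to a stop about 5 degrees beyond. There the lugs spring up into the pockets: locked, with the cartridge's origin 12 mm below the rim's top face.
- plunger (a joint): Black spring plunger, a disc 34 mm across in the socket's mouth, how far it is pressed down (m), 0 to 0.014. At 0 its top lies 6 mm below the rim's top face and pushes up with 4 N, growing by 0.67 N per mm: 8 N when locked (0.006), 11 to 13 N when pressed for turning (0.010 to 0.014).
- tape_roll: Yellow roll of packing tape, 100 mm in diameter, 48 mm high, lying flat; origin at the centre of its underside. Leave alone.
- gift_box: Black jewellery box 90 x 90 x 40 mm; origin at the centre of its underside. Leave alone.
- basket: Light green open plastic basket 120 x 170 mm, 60 mm high; origin at the centre of its underside. Leave alone.
Things that resemble listed ones, but are neither listed nor needed, are in the scene too. There is more than one size of the cartridge; the job needs the smallest. Of the things shaped like the dryer, the white one is meant.

How it is judged:
By the outcome, as a careful person would: the job done as asked, in the order asked, and still so for the second after the job is handed in, with the robot touching nothing.
It also fails if it takes over 72 s, if anything falls off the work surface, if the arm or the gripper's body presses on something with over 40 N, if the wrist force passes 120 N, or if a joint passes its speed limit or range.

## Working session

There is one attempt and no reset: what is moved stays moved. The work goes in short steps, Python scripts to look and compute and a shell command to move; the robot and the scene stay as the last step left them, time stands still between calls to the robot, and variables do not carry over. Pictures are saved under pics/ and viewed, at most 10 in all, crops included, and the job is handed in when it is done.

```bash
ls; mkdir -p pics; python3 - <<'E'
from plant import ctrl
import cv2,numpy as np
np.set_printoptions(precision=4,suppress=True)
s=ctrl.get_state();print(s,ctrl.tcp_to_grasp)
for n in("scene","top"):
    im,d=ctrl.read_camera(n);cv2.imwrite(f"pics/{n}0.png",im[:,:,::-1]);np.savez(f"pics/{n}0.npz",im=im,d=d)
    i=ctrl.camera_info(n);print(n,i)
print(ctrl.camera_info("wrist"))
E
```

```text
pics
{'time': 0.0, 'qpos': array([-1.265 ,  0.2872,  1.5782, -0.    ,  1.2786, -0.15  ]), 'dq': array([ 0.0014,  0.0017, -0.0009,  0.0005,  0.0015,  0.    ]), 'joint_efforts': array([  0.0009, -40.5981, -29.2623,  -0.    ,   0.0058,  -0.    ]), 'eef_pos': array([ 0.2969, -0.6054,  0.2299]), 'tcp_rot': array([ 0.9741,  0.2259, -0.0001, -0.0012]), 'contact_force': array([-0.2196,  0.387 , -0.6219]), 'wrist_torque': array([-0.0393,  0.0043,  0.0093]), 'finger_force': 0.0, 'opening': 0.9958490067798772} 0.0187
scene {'K': array([[391.629 ,   0.    , 276.8745],
       [  0.    , 391.629 , 208.8213],
       [  0.    ,   0.    ,   1.    ]]), 'camera_from_world': array([[ 0.1571,  0.9875,  0.0115, -0.0913],
       [ 0.8483, -0.1289, -0.5136, -0.3973],
       [-0.5057,  0.0905, -0.858 ,  1.4018],
       [ 0.    ,  0.    ,  0.    ,  1.    ]])}
top {'K': array([[533.4467,   0.    , 283.7053],
       [  0.    , 533.4467, 209.0601],
       [  0.    ,   0.    ,   1.    ]]), 'camera_from_world': array([[ 0.0047, -1.    ,  0.007 ,  0.0028],
       [-0.9957, -0.0053, -0.0928,  0.5236],
       [ 0.0928, -0.0065, -0.9957,  1.5107],
       [ 0.    ,  0.    ,  0.    ,  1.    ]])}
{'K': array([[344.1605,   0.    , 279.6913],
       [  0.    , 344.1605, 211.2316],
       [  0.    ,   0.    ,   1.    ]]), 'T_tool_cam': array([[-0.0009, -0.964 , -0.2658,  0.0678],
       [ 1.    , -0.0007, -0.0008, -0.0006],
       [ 0.0006, -0.2658,  0.964 , -0.1445],
       [ 0.    ,  0.    ,  0.    ,  1.    ]])}
```

View pics/top0.png

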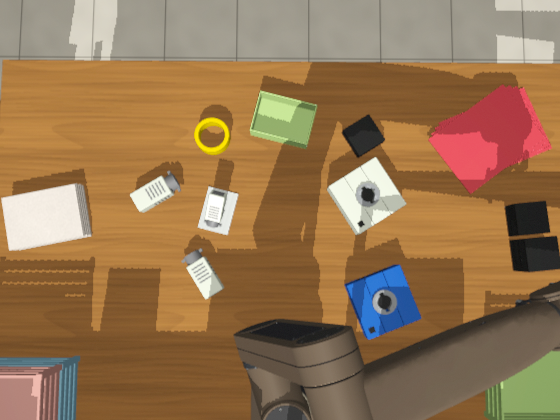

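View pics/scene0.png

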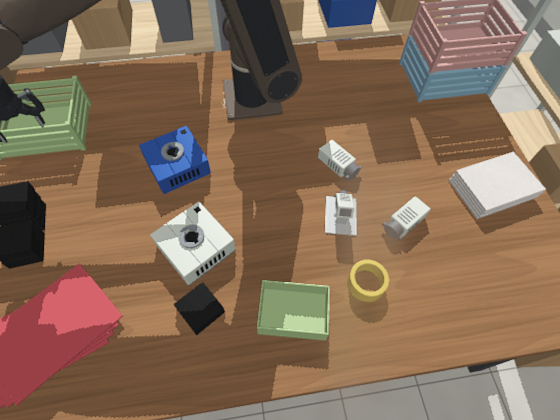

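Top view: the rest with the cartridge is at about (216,210), and the white dryer's socket is at about (368,194). The black box is at (363,136), the roll at (212,136) and the basket at (283,120). The scene view shows the rest at (342,212) and the dryer at (192,240). I'll enlarge both.

```bash
python3 - <<'E'
import cv2,numpy as np
t=cv2.imread("pics/top0.png");s=cv2.imread("pics/scene0.png")
def c(im,x,y,w=33,h=25):return cv2.resize(im[y-h:y+h,x-w:x+w],(400,300),interpolation=cv2.INTER_CUBIC)
cv2.imwrite("pics/tiles.png",np.vstack([np.hstack([c(t,216,208),c(t,367,195,56,42)]),np.hstack([c(s,342,213),c(s,193,240,56,42)])]))
E
cat > h.py <<'E'
import numpy as np
from plant import ctrl
from scipy.spatial.transform import Rotation as R
np.set_printoptions(precision=4,suppress=True)
def ray(n,u,v,cfw=None):
    i=ctrl.camera_info(n);K=i["K"];M=np.linalg.inv(i["camera_from_world"] if cfw is None else cfw)
    d=M[:3,:3]@np.linalg.solve(K,[u,v,1.]);return M[:3,3],d
def onz(n,u,v,z,cfw=None):
    o,d=ray(n,u,v,cfw);return o+d*(z-o[2])/d[2]
def tool(s):
    T=np.eye(4);T[:3,:3]=R.from_quat(s["tcp_rot"]).as_matrix();T[:3,3]=s["eef_pos"];return T
def wcfw(s):
    return np.linalg.inv(tool(s)@ctrl.camera_info("wrist")["T_tool_cam"])
E
```

```text
(no output)
```

View pics/tiles.png

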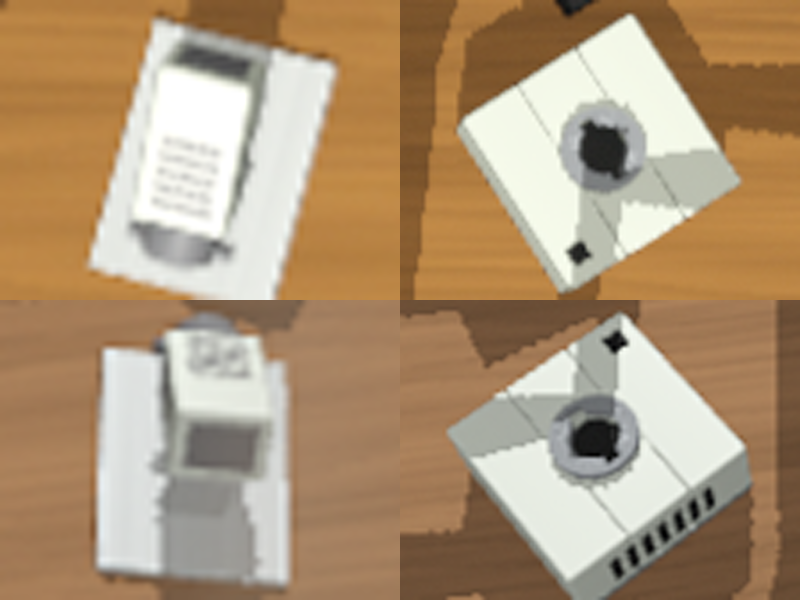

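```bash
python3 - <<'E'
from h import *
f=lambda x,y:(183+x/6.06,183+y/6.)
P=[onz("top",*f(*p),0.005) for p in[(155,20),(335,65),(90,265),(275,310)]]
print(np.array(P),np.mean(P,0),[np.linalg.norm(P[0]-P[1]),np.linalg.norm(P[0]-P[2])])
g=lambda x,y:(311+(x-400)/3.571,153+y/3.571)
print("sock",onz("top",*g(602,147),0.076),[onz("top",*g(*p),0.069) for p in[(462,122),(632,15),(740,180),(572,290)]])
h=lambda x,y:(137+(x-400)/3.571,198+(y-300)/3.571)
print("sock scene",onz("scene",*h(595,437),0.076))
s=ctrl.get_state();T=tool(s);print(T)
E
```

```text
[[0.5909 0.2252 0.005 ]
 [0.5693 0.1382 0.005 ]
 [0.4713 0.2542 0.005 ]
 [0.45   0.1653 0.005 ]] [0.5204 0.1957 0.005 ] [np.float64(0.08967534950510556), np.float64(0.12308704985098624)]
sock [ 0.5618 -0.228   0.076 ] [array([ 0.5818, -0.1193,  0.069 ]), array([ 0.6678, -0.254 ,  0.069 ]), array([ 0.5372, -0.3373,  0.069 ]), array([ 0.4502, -0.2047,  0.069 ])]
sock scene [ 0.5655 -0.2255  0.076 ]
[[ 0.8979  0.4402 -0.0007  0.297 ]
 [ 0.4402 -0.8979  0.0021 -0.6055]
 [ 0.0003 -0.0021 -1.      0.2301]
 [ 0.      0.      0.      1.    ]]
```

```bash
python3 -m inch '[{"slide":[40.6,-22.3,0],"turn":-1.68,"grip":8.54},{"slide":[40.6,-22.3,0],"turn":-1.68,"grip":8.54},{"slide":[40.6,-22.3,0],"turn":-1.68,"grip":8.54},{"slide":[40.6,-22.3,0],"turn":-1.68,"grip":8.54},{"slide":[40.6,-22.3,0],"turn":-1.68,"grip":8.54},{"slide":[40.6,-22.3,0],"turn":-1.68,"grip":8.54},{"slide":[40.6,-22.3,0],"turn":-1.68,"grip":8.54},{"slide":[40.6,-22.3,0],"turn":-1.68,"grip":8.54},{"slide":[40.6,-22.3,0],"turn":-1.68,"grip":8.54},{"slide":[40.6,-22.3,0],"turn":-1.68,"grip":8.54},{"slide":[40.6,-22.3,0],"turn":-1.68,"grip":8.54},{"slide":[40.6,-22.3,0],"turn":-1.68,"grip":8.54},{"slide":[40.6,-22.3,0],"turn":-1.68,"grip":8.54},{"slide":[40.6,-22.3,0],"turn":-1.68,"grip":8.54},{"slide":[40.6,-22.3,0],"turn":-1.68,"grip":8.54}]' && python3 - <<'E'
from h import *
import cv2
s=ctrl.get_state();print(s["qpos"],s["eef_pos"],tool(s)[:3,:3])
im,d=ctrl.read_camera("wrist");np.savez("pics/w1.npz",im=im,cfw=wcfw(s));cv2.imwrite("pics/w1.png",im[:,:,::-1])
E
```

```text
time: 1.6
eef_pos: [0.5632, -0.2277, 0.2312]
tcp_rot: [0.483, 0.876, 0.0, -0.0]
contact_force: [-0.2, -0.4, 0.3]
opening: 0.999
finger_force: 0.0
[-0.551   0.1397  1.7488  0.      1.2532 -1.1137] [ 0.5632 -0.2277  0.2312] [[-0.5334  0.8459 -0.0001]
 [ 0.8459  0.5334  0.0001]
 [ 0.0002 -0.0001 -1.    ]]
```

View pics/w1.png

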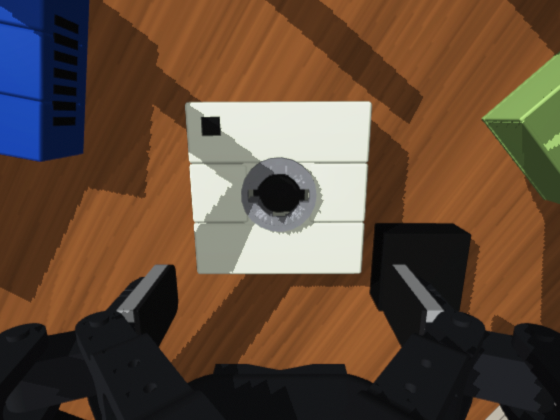

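The wrist view shows the dryer squarely, with top corners near (186,102), (370,102), (361,272) and (198,272). The socket is at about (280,194), and the slots run left and right at (250,193) and (308,196). I'll measure these.

```bash
python3 - <<'E'
from h import *
import cv2
z=np.load("pics/w1.npz");im=z["im"];cfw=z["cfw"]
g=im.max(2);hsv=cv2.cvtColor(im,cv2.COLOR_RGB2HSV)
# top face: low saturation region
m=((hsv[:,:,1]<60)&(g>90)).astype(np.uint8);m[:95]=0;m[278:]=0;m[:,:180]=0;m[:,376:]=0
cs,_=cv2.findContours(m,cv2.RETR_EXTERNAL,cv2.CHAIN_APPROX_NONE);c=max(cs,key=cv2.contourArea)
q=cv2.approxPolyDP(cv2.convexHull(c),8,True)[:,0];print(q)
W=np.array([onz("wrist",u,v,.069,cfw) for u,v in q]);print(W,W.mean(0))
if len(q)==4:print([np.linalg.norm(W[i]-W[i-1]) for i in range(4)],[np.degrees(np.arctan2(*(W[i]-W[i-1])[1::-1])) for i in range(4)])
# rim: all in 235..325 darker/bluish; dark mouth
b=(g<60).astype(np.uint8);b[:160]=0;b[232:]=0;b[:,:238]=0;b[:,322:]=0
n,l,st,ce=cv2.connectedComponentsWithStats(b);k=1+np.argmax(st[1:,4]);print(st[k],ce[k],onz("wrist",*ce[k],.070,cfw))
crop=im[150:240,230:330];cv2.imwrite("pics/w1c.png",cv2.resize(crop[:,:,::-1],(600,540),interpolation=cv2.INTER_CUBIC))
E
```

```text
[[370 102]
 [360 272]
 [198 272]
 [187 102]]
[[ 0.5862 -0.119   0.069 ]
 [ 0.6711 -0.2516  0.069 ]
 [ 0.538  -0.3355  0.069 ]
 [ 0.4545 -0.2018  0.069 ]] [ 0.5625 -0.227   0.069 ]
[np.float64(0.1555924963053632), np.float64(0.15751193106284586), np.float64(0.15736317680750284), np.float64(0.15753227267320116)] [np.float64(32.186385515198054), np.float64(-57.36675943485082), np.float64(-147.8048037405468), np.float64(121.98916760188307)]
[ 248  174   57   41 1510] [277.7013 193.8139] [ 0.5621 -0.2282  0.07  ]
```

View pics/w1c.png

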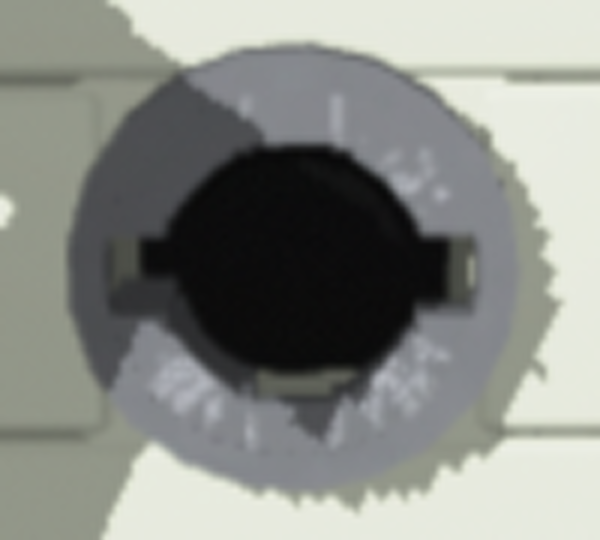

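```bash
python3 -m inch '[{"slide":[0,0,0],"turn":0.15,"grip":8.54},{"slide":[0,0,0],"turn":0.3,"grip":8.54},{"slide":[0,0,0],"turn":0.45,"grip":8.54},{"slide":[0,0,0],"turn":0.6,"grip":8.54},{"slide":[0,0,0],"turn":0.75,"grip":8.54},{"slide":[0,0,0],"turn":0.9,"grip":8.54},{"slide":[0,0,0],"turn":1.05,"grip":8.54},{"slide":[0,0,0],"turn":1.2,"grip":8.54},{"slide":[0,0,0],"turn":1.35,"grip":8.54},{"slide":[0,0,0],"turn":1.5,"grip":8.54},{"slide":[0,0,0],"turn":1.65,"grip":8.54},{"slide":[0,0,0],"turn":1.8,"grip":8.54},{"slide":[0,0,0],"turn":1.95,"grip":8.54},{"slide":[0,0,0],"turn":2.1,"grip":8.54},{"slide":[0,0,0],"turn":2.25,"grip":8.54},{"slide":[0,0,0],"turn":2.4,"grip":8.54},{"slide":[0,0,0],"turn":2.55,"grip":8.54},{"slide":[0,0,0],"turn":2.7,"grip":8.54},{"slide":[0,0,0],"turn":2.85,"grip":8.54},{"slide":[0,0,0],"turn":2.9,"grip":8.54}]' && python3 - <<'E'
from h import *
import cv2
s=ctrl.get_state();print(s["qpos"],s["eef_pos"],tool(s)[:3,:3])
im,d=ctrl.read_camera("wrist");cfw=wcfw(s);np.savez("pics/w2.npz",im=im,cfw=cfw);cv2.imwrite("pics/w2.png",im[:,:,::-1])
c1=np.load("pics/w1.npz")["cfw"];print("view1",onz("wrist",278.6,195.3,.076,c1))
p=cfw@[.5625,-.227,.076,1];K=ctrl.camera_info("wrist")["K"];u,v=(K@p[:3])[:2]/p[2];print(u,v)
u0,v0=int(u)-50,int(v)-45
cv2.imwrite("pics/w2c.png",cv2.resize(im[v0:v0+90,u0:u0+100,::-1],(600,540),interpolation=cv2.INTER_CUBIC));print(u0,v0)
E
```

```text
time: 3.65
eef_pos: [0.5633, -0.2275, 0.2314]
tcp_rot: [0.927, -0.375, 0.0, -0.0]
contact_force: [0.1, 0.9, -1.4]
opening: 0.997
finger_force: 0.0
[-0.5507  0.1396  1.7487  0.      1.2532  1.7896] [ 0.5633 -0.2275  0.2314] [[ 0.7183 -0.6958  0.    ]
 [-0.6958 -0.7183  0.    ]
 [ 0.     -0.     -1.    ]]
view1 [ 0.5628 -0.2278  0.076 ]
280.9294304815274 195.01616277041006
230 150
```

View pics/w2c.png

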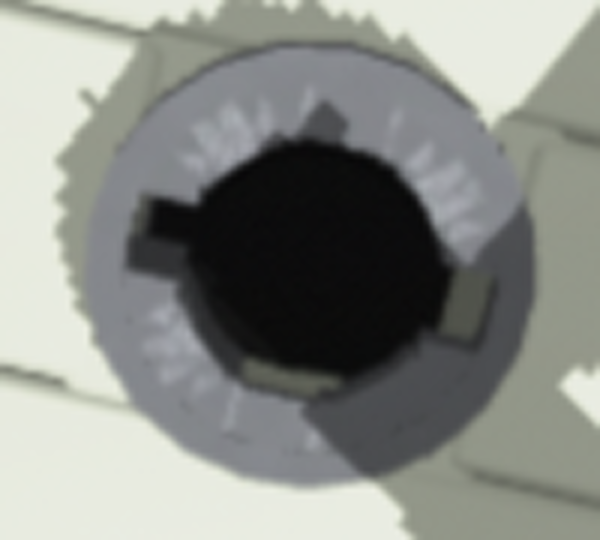

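```bash
python3 - <<'E'
from h import *
c1=np.load("pics/w1.npz")["cfw"];c2=np.load("pics/w2.npz")["cfw"]
a=onz("wrist",278.8,195,.076,c1);b=onz("wrist",281.6,194.5,.076,c2);print(a,b,(a+b)/2)
s=ctrl.get_state();T=tool(s)
w=np.array([.535,.192,.25])-s["eef_pos"];print("slide cm",T[:3,:3].T@w*100)
yaw=np.arctan2(T[1,0],T[0,0]);print("turn",yaw-(-.237))
E
```

```text
[ 0.5628 -0.2275  0.076 ] [ 0.5624 -0.2278  0.076 ] [ 0.5626 -0.2276  0.076 ]
slide cm [-31.2169 -28.1631  -1.8622]
turn -0.5322505144229366
```

```bash
python3 -m inch '[{"slide":[-31.2,-28.2,-1.9],"turn":-0.53,"grip":8.54},{"slide":[-31.2,-28.2,-1.9],"turn":-0.53,"grip":8.54},{"slide":[-31.2,-28.2,-1.9],"turn":-0.53,"grip":8.54},{"slide":[-31.2,-28.2,-1.9],"turn":-0.53,"grip":8.54},{"slide":[-31.2,-28.2,-1.9],"turn":-0.53,"grip":8.54},{"slide":[-31.2,-28.2,-1.9],"turn":-0.53,"grip":8.54},{"slide":[-31.2,-28.2,-1.9],"turn":-0.53,"grip":8.54},{"slide":[-31.2,-28.2,-1.9],"turn":-0.53,"grip":8.54},{"slide":[-31.2,-28.2,-1.9],"turn":-0.53,"grip":8.54},{"slide":[-31.2,-28.2,-1.9],"turn":-0.53,"grip":8.54},{"slide":[-31.2,-28.2,-1.9],"turn":-0.53,"grip":8.54},{"slide":[-31.2,-28.2,-1.9],"turn":-0.53,"grip":8.54}]' && python3 - <<'E'
from h import *
import cv2
s=ctrl.get_state();print(s["qpos"],s["eef_pos"],tool(s)[:3,:3])
im,d=ctrl.read_camera("wrist");cfw=wcfw(s);np.savez("pics/w3.npz",im=im,d=d,cfw=cfw);cv2.imwrite("pics/w3.png",im[:,:,::-1])
E
```

```text
time: 4.9
eef_pos: [0.5336, 0.1912, 0.2502]
tcp_rot: [0.993, -0.117, -0.0, 0.0]
contact_force: [0.5, -0.1, -0.1]
opening: 1.001
finger_force: 0.0
[ 0.1653  0.0343  1.8267 -0.0004  1.2809  1.9716] [0.5336 0.1912 0.2502] [[ 0.9724 -0.2332 -0.0002]
 [-0.2332 -0.9724 -0.0005]
 [-0.0001  0.0005 -1.    ]]
```

View pics/w3.png

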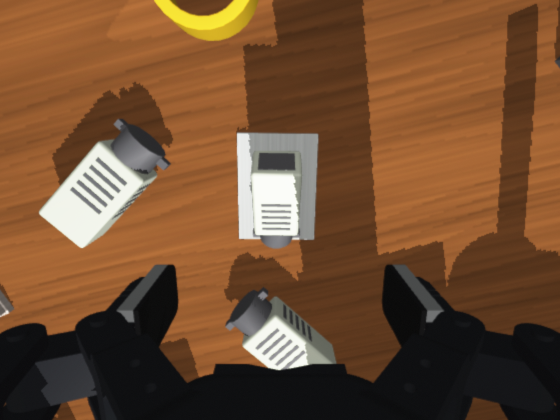

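The wrist view shows the rest plate square to the tool, with corners at (238,133), (318,133), (314,239) and (239,239). The cartridge lies along the image: its head's upper edge is at v≈178, u 252–300, and its foot is at (277,240). The two decoys are clearly bigger.

```bash
python3 - <<'E'
from h import *
z=np.load("pics/w3.npz");c=z["cfw"];d=z["d"]
P=np.array([onz("wrist",u,v,.005,c) for u,v in[(238,133),(318,133),(314,239),(239,239)]]);m=P.mean(0);print(P,m)
print([np.linalg.norm(P[i]-P[i-1]) for i in range(4)])
a=onz("wrist",252,178,.1056,c);b=onz("wrist",300,178,.1056,c);print(a,b,np.linalg.norm(a-b),(a+b)/2)
yaw=-.235;ux=np.array([np.cos(yaw),np.sin(yaw)])
print("head edge along rest x:",((a+b)/2-m)[:2]@ux,"expect",-.045+.0866-.009, "lat",((a+b)/2-m)[:2]@[-ux[1],ux[0]])
# depth check
i=__import__("plant").ctrl.camera_info("wrist");K=i["K"]
for u,v in((277,182),(277,163),(277,138)):
    q=np.linalg.inv(c)@np.r_[d[v,u]*np.linalg.solve(K,[u,v,1.]),1];print(u,v,q[:3])
E
```

```text
[[0.5926 0.2254 0.005 ]
 [0.5719 0.1394 0.005 ]
 [0.4513 0.1696 0.005 ]
 [0.4724 0.2572 0.005 ]] [0.5221 0.1979 0.005 ]
[np.float64(0.12434165508719763), np.float64(0.08842019884542768), np.float64(0.12432089997069011), np.float64(0.09010563566682656)]
[0.5556 0.2111 0.1056] [0.5461 0.1715 0.1056] 0.04074023368587655 [0.5508 0.1913 0.1056]
head edge along rest x: 0.02949940283142374 expect 0.0326 lat 0.00026564047251731074
277 182 [0.5466 0.1914 0.1021]
277 163 [0.5617 0.1878 0.0955]
277 138 [0.5774 0.1847 0.008 ]
```

```bash
python3 -m inch '[{"slide":[1.8,-0.4,5],"turn":0,"grip":8.54},{"slide":[1.8,-0.4,10],"turn":0,"grip":8.54},{"slide":[1.8,-0.4,15],"turn":0,"grip":8.54},{"slide":[1.8,-0.4,18.0],"turn":0,"grip":8.54},{"slide":[1.8,-0.4,18.9],"turn":0,"grip":8.54},{"slide":[1.8,-0.4,18.9],"turn":0,"grip":6},{"slide":[1.8,-0.4,18.9],"turn":0,"grip":4},{"slide":[1.8,-0.4,18.9],"turn":0,"grip":4},{"slide":[1.8,-0.4,18.9],"turn":0,"grip":4},{"slide":[1.8,-0.4,18.9],"turn":0,"grip":4},{"slide":[1.8,-0.4,18.9],"turn":0,"grip":4}]' 20
```

```text
time: 6.05
eef_pos: [0.5542, 0.192, 0.0646]
tcp_rot: [0.993, -0.117, 0.003, -0.0]
contact_force: [-0.2, -1.1, 5.7]
opening: 0.512
finger_force: 21.3
```

```bash
cat >> h.py <<'E'
def profile(tag):
    """Centre-line profile (tool x, height z above table, mm) and white points in the tool frame."""
    s=ctrl.get_state();im,d=ctrl.read_camera("wrist");i=ctrl.camera_info("wrist");np.savez(f"pics/{tag}.npz",im=im,d=d,cfw=wcfw(s))
    v,u=np.mgrid[:420,:560];p=np.linalg.solve(i["K"],np.stack([u,v,np.ones_like(u)]).reshape(3,-1))*d.reshape(-1)
    p=(i["T_tool_cam"]@np.vstack([p,np.ones(p.shape[1])]))[:3];ok=(d.reshape(-1)>0)
    p[2]=(tool(s)@np.vstack([p,np.ones(p.shape[1])]))[2]
    c=im.reshape(-1,3).astype(int);return s,p.T.reshape(420,560,3)*1000,c.reshape(420,560,3),ok.reshape(420,560)
E
python3 -m inch '[{"slide":[0,0,-1],"turn":0,"grip":4},{"slide":[0,0,-2],"turn":0,"grip":4},{"slide":[0,0,-3],"turn":0,"grip":4},{"slide":[0,0,-4],"turn":0,"grip":4},{"slide":[0,0,-5],"turn":0,"grip":4},{"slide":[0,0,-6],"turn":0,"grip":4},{"slide":[0,0,-6],"turn":0,"grip":4}]' && python3 - <<'E'
from h import *
s,p,c,ok=profile("w4");print(s["eef_pos"],s["contact_force"],s["finger_force"])
for v in range(150,420,8):
    print(v,p[v,280].round(0),c[v,280],ok[v,280])
E
```

```text
time: 6.75
eef_pos: [0.5531, 0.1923, 0.1236]
tcp_rot: [0.993, -0.117, 0.002, -0.001]
contact_force: [-0.7, 0.2, -1.5]
opening: 0.518
finger_force: 21.2
[0.5531 0.1923 0.1236] [-0.6752  0.2001 -1.4857] 21.238355040550232
150 [42. -1.  1.] [97 59 31] True
158 [36. -1.  2.] [98 60 33] True
166 [30. -1.  4.] [115 108 101] True
174 [25. -1.  6.] [154 156 153] True
182 [18. -1.  6.] [153 155 153] True
190 [13. -1.  8.] [153 156 153] True
198 [ 6. -1.  8.] [153 155 153] True
206 [-0. -1.  8.] [148 150 148] True
214 [11. -1. 71.] [131 133 131] True
222 [ 6. -1. 70.] [131 133 131] True
230 [-1. -1. 65.] [130 133 130] True
238 [-7. -1. 62.] [131 133 130] True
246 [ 17.  -1. 139.] [150 154 141] True
254 [ 15.  -1. 143.] [64 64 66] True
262 [ 13.  -1. 146.] [64 63 65] True
270 [ 11.  -1. 149.] [63 63 65] True
278 [ 10.  -1. 153.] [64 63 66] True
286 [  8.  -1. 156.] [64 63 65] True
294 [  7.  -1. 158.] [64 63 65] True
302 [  5.  -1. 161.] [64 63 65] True
310 [  3.  -1. 163.] [155 158 144] True
318 [  1.  -1. 165.] [215 220 203] True
326 [ -2.  -1. 165.] [251 252 248] True
334 [ -8.  -1. 161.] [251 252 248] True
342 [-13.  -1. 158.] [251 252 248] True
350 [-18.  -1. 156.] [251 252 248] True
358 [-25.  -1. 152.] [251 252 248] True
366 [-33.  -1. 147.] [243 245 238] True
374 [ 11.  -1. 202.] [15 14 15] True
382 [ 12.  -1. 206.] [16 17 18] True
390 [ 11.  -1. 208.] [17 17 18] True
398 [ 11.  -1. 209.] [15 16 18] True
406 [ 12.  -1. 212.] [15 16 18] True
414 [ 11.  -1. 214.] [14 16 18] True
```

```bash
python3 -m inch '[{"slide":[0,0,-3],"turn":0,"grip":4},{"slide":[-0.1,4,-3],"turn":-0.15,"grip":4},{"slide":[-0.2,8,-3],"turn":-0.3,"grip":4},{"slide":[-0.2,11,-3],"turn":-0.45,"grip":4},{"slide":[-0.3,14,-3],"turn":-0.6,"grip":4},{"slide":[-0.3,17,-3],"turn":-0.75,"grip":4},{"slide":[-0.4,20,-3],"turn":-0.9,"grip":4},{"slide":[-0.4,22,-3],"turn":-1.05,"grip":4},{"slide":[-0.5,24.15,-3],"turn":-1.2,"grip":4},{"slide":[-0.5,24.15,-2],"turn":-1.35,"grip":4},{"slide":[-0.5,24.15,-1],"turn":-1.5,"grip":4},{"slide":[-0.5,24.15,0],"turn":-1.65,"grip":4},{"slide":[-0.5,24.15,1],"turn":-1.8,"grip":4},{"slide":[-0.5,24.15,2],"turn":-1.95,"grip":4},{"slide":[-0.5,24.15,3],"turn":-2.1,"grip":4},{"slide":[-0.5,24.15,4],"turn":-2.25,"grip":4},{"slide":[-0.5,24.15,5],"turn":-2.37,"grip":4},{"slide":[-0.5,24.15,6],"turn":-2.37,"grip":4},{"slide":[-0.5,24.15,7],"turn":-2.37,"grip":4},{"slide":[-0.5,24.15,7],"turn":-2.37,"grip":4}]' && python3 - <<'E'
from h import *
s,p,c,ok=profile("w5");T=tool(s);print(s["qpos"],s["eef_pos"],s["contact_force"],s["finger_force"],np.degrees(np.arctan2(T[1,0],T[0,0])))
n=np.array([-.534,.845]);t=np.array([.845,.534]);r=s["eef_pos"][:2]-[.5626,-.2276];print("Px",r@n-.08,"t",r@t)
for v in range(230,374,12):
    print(v,p[v,280].round(0),c[v,280])
E
```

```text
time: 8.8
eef_pos: [0.4894, -0.0412, 0.0494]
tcp_rot: [0.483, 0.876, -0.0, -0.002]
contact_force: [-0.4, 1.0, -2.6]
opening: 0.511
finger_force: 22.0
[-0.291   0.1225  2.1406  0.0001  0.8828 -0.8542] [ 0.4894 -0.0412  0.0494] [-0.3664  1.0016 -2.641 ] 21.952233016490936 122.26511294176727
Px 0.11660714702968246 t 0.03763654239923473
230 [4. 1. 3.] [161  98  51]
242 [18.  1. 62.] [173 166 144]
254 [16.  1. 69.] [111 111 114]
266 [13.  1. 73.] [111 111 114]
278 [10.  1. 77.] [110 110 113]
290 [ 8.  1. 82.] [110 111 113]
302 [ 5.  1. 86.] [110 110 113]
314 [ 3.  1. 90.] [240 242 233]
326 [-1.  1. 91.] [177 181 166]
338 [-10.   1.  86.] [137 142 128]
350 [-19.   1.  80.] [185 190 174]
362 [-29.   1.  75.] [60 60 61]
```

```bash
python3 -m inch '[{"slide":[-2,0,0],"turn":0,"grip":4},{"slide":[-2.9,0,0],"turn":0,"grip":4},{"slide":[-3.15,0,-0.2],"turn":0,"grip":4},{"slide":[-3.3,0,-0.6],"turn":0,"grip":4},{"slide":[-3.5,0,-1.2],"turn":0,"grip":4},{"slide":[-3.8,0,-2],"turn":0,"grip":4},{"slide":[-4.2,0,-2.8],"turn":0,"grip":4},{"slide":[-4.65,0,-3.6],"turn":0,"grip":4},{"slide":[-4.65,0,-3.6],"turn":0,"grip":4}]' && python3 - <<'E'
from h import *
s,p,c,ok=profile("w6");print(s["contact_force"],s["wrist_torque"],s["finger_force"],s["eef_pos"])
for v in range(230,374,12):
    print(v,p[v,280].round(0),c[v,280])
E
```

```text
time: 9.75
eef_pos: [0.5172, -0.0818, 0.0895]
tcp_rot: [0.482, 0.876, 0.0, 0.002]
contact_force: [-1.7, 1.4, -0.1]
opening: 0.512
finger_force: 21.5
[-1.6584  1.3862 -0.0543] [0.3724 0.3192 0.0076] 21.458334624767303 [ 0.5172 -0.0818  0.0895]
230 [-10.   1.   2.] [101  61  32]
242 [ 21.   1. 109.] [157 162 147]
254 [ 18.   1. 113.] [65 66 68]
266 [ 14.   1. 116.] [66 66 68]
278 [ 11.   1. 119.] [126 127 130]
290 [  8.   1. 122.] [129 127 130]
302 [  5.   1. 125.] [128 127 131]
314 [  1.   1. 127.] [246 248 241]
326 [ -3.   1. 129.] [246 248 240]
338 [-19.   1. 113.] [120 123 112]
350 [-68.   1.  57.] [181 187 170]
362 [-68.   1.  67.] [188 192 177]
```

```bash
python3 -m inch '[{"slide":[-0.5,0,-0.7],"turn":0,"grip":4},{"slide":[-1.1,0,-1.4],"turn":0,"grip":4},{"slide":[-1.7,0,-2.0],"turn":0,"grip":4},{"slide":[-2.35,0,-2.6],"turn":0,"grip":4},{"slide":[-3.05,0,-3.1],"turn":0,"grip":4},{"slide":[-3.75,0,-3.5],"turn":0,"grip":4},{"slide":[-4.5,0,-3.8],"turn":0,"grip":4},{"slide":[-5.1,0,-4.0],"turn":0,"grip":4},{"slide":[-5.25,0,-4.0],"turn":0,"grip":4},{"slide":[-5.25,0,-4.0],"turn":0,"grip":4}]' && python3 - <<'E'
from h import *
s,p,c,ok=profile("w7");print(s["contact_force"],s["wrist_torque"],s["finger_force"],s["eef_pos"])
for v in range(230,374,10):
    print(v,p[v,280].round(0),c[v,280])
E
```

```text
time: 10.8
eef_pos: [0.5444, -0.1258, 0.1277]
tcp_rot: [0.482, 0.876, -0.0, 0.0]
contact_force: [-1.3, 1.5, -1.5]
opening: 0.513
finger_force: 21.4
[-1.3117  1.4563 -1.5231] [0.3064 0.4013 0.0016] 21.353778541088104 [ 0.5444 -0.1258  0.1277]
230 [ 24.   1. 142.] [162 167 153]
240 [ 25.   1. 156.] [166 171 155]
250 [ 23.   1. 161.] [239 242 232]
260 [ 20.   1. 163.] [137 139 135]
270 [ 16.   1. 163.] [111 110 113]
280 [ 13.   1. 162.] [111 110 113]
290 [  8.   1. 162.] [111 110 113]
300 [  5.   1. 162.] [112 110 113]
310 [  0.   1. 162.] [109 110 112]
320 [ -3.   1. 163.] [109 110 112]
330 [ -8.   1. 162.] [147 152 138]
340 [-78.   1.  71.] [235 237 227]
350 [-86.   1.  71.] [234 237 227]
360 [-94.   1.  71.] [234 237 226]
370 [ 10.   1. 204.] [46 48 46]
```

```bash
python3 -m inch '[{"slide":[1.5,0,0],"turn":0,"grip":4},{"slide":[4,0,1],"turn":0,"grip":4},{"slide":[5,0,2.5],"turn":0,"grip":4},{"slide":[5,0,4],"turn":0,"grip":4},{"slide":[5,0,5.2],"turn":0,"grip":4},{"slide":[5,0,5.8],"turn":0,"grip":4},{"slide":[5,0,6],"turn":0,"grip":4},{"slide":[5,0,6.1],"turn":0,"grip":4},{"slide":[5,0,6.1],"turn":0,"grip":4}]' && python3 - <<'E'
from h import *
s,p,c,ok=profile("w8");print(s["contact_force"],s["wrist_torque"],s["finger_force"],s["eef_pos"])
for v in range(220,350,10):
    print(v,p[v,280].round(1),c[v,280])
E
```

```text
time: 11.75
eef_pos: [0.5182, -0.0845, 0.0682]
tcp_rot: [0.482, 0.876, -0.001, 0.0]
contact_force: [-3.5, -0.7, 5.8]
opening: 0.515
finger_force: 22.5
[-3.5068 -0.7495  5.7612] [-0.0878  0.8701  0.0472] 22.47415602207184 [ 0.5182 -0.0845  0.0682]
220 [24.2  0.8 69. ] [105 108  98]
230 [24.7  0.8 84. ] [105 110  99]
240 [25.3  0.8 97.1] [106 110  99]
250 [ 23.5   0.8 102.1] [165 169 155]
260 [ 19.5   0.8 101.4] [149 154 141]
270 [ 16.4   0.8 103.1] [70 70 72]
280 [ 12.4   0.8 102.7] [69 69 72]
290 [  8.7   0.8 102.9] [69 70 71]
300 [  4.6   0.8 102.6] [69 69 71]
310 [  0.7   0.8 102.8] [69 70 71]
320 [ -3.3   0.8 102.9] [69 69 71]
330 [ -7.8   0.8 102.4] [162 166 152]
340 [-64.6   0.8  29.8] [184 188 171]
```

```bash
python3 -m inch '[{"slide":[0,0,-0.1],"turn":0,"grip":4},{"slide":[0,0,-0.1],"turn":0,"grip":4.5},{"slide":[0,0,-0.1],"turn":0,"grip":5.2},{"slide":[0,0,-0.1],"turn":0,"grip":7},{"slide":[0,0,-0.1],"turn":0,"grip":8.54},{"slide":[0,0,-0.1],"turn":0,"grip":8.54},{"slide":[0,0,-3],"turn":0,"grip":8.54},{"slide":[0,0,-7],"turn":0,"grip":8.54},{"slide":[0,0,-9],"turn":0,"grip":8.54},{"slide":[0,0,-9],"turn":0,"grip":8.54}]' && python3 - <<'E'
from h import *
import cv2
s,p,c,ok=profile("w9");T=tool(s);print(s["contact_force"],s["finger_force"],s["eef_pos"])
m=(ok&(p[:,:,2]>92)&(p[:,:,2]<112)&(abs(p[:,:,0])<70)&(abs(p[:,:,1])<40)).astype(np.uint8)
n,l,st,ce=cv2.connectedComponentsWithStats(m);k=1+np.argmax(st[1:,4]);print(st[k])
v,u=np.nonzero(l==k);r=cv2.minAreaRect(np.c_[u,v].astype(np.float32));print(r)
q=p[l==k];print("tool x",np.percentile(q[:,0],[1,50,99]),"y",np.percentile(q[:,1],[1,50,99]),"z",np.percentile(q[:,2],[2,50,98]))
B=np.array([onz("wrist",*b,.1,wcfw(s)) for b in cv2.boxPoints(r)]);print(B,B.mean(0),[np.linalg.norm(B[i]-B[i-1]) for i in range(4)],[np.degrees(np.arctan2(*(B[i]-B[i-1])[1::-1])) for i in range(4)])
print("offset in tool",T[:3,:3].T@(B.mean(0)-s["eef_pos"])*100)
E
```

```text
time: 12.8
eef_pos: [0.5197, -0.0839, 0.1605]
tcp_rot: [0.482, 0.876, 0.001, 0.004]
contact_force: [-0.5, -0.7, 0.4]
opening: 1.0
finger_force: 0.0
[-0.4994 -0.6929  0.4117] 0.0 [ 0.5197 -0.0839  0.1605]
[ 241  191   72   58 4002]
((276.5, 219.49998474121094), (70.99998474121094, 56.99999237060547), -0.0)
tool x [-12.4979   6.6684  22.5572] y [-22.7232  -1.5974  19.8877] z [ 95.2407 101.9966 103.5017]
[[ 0.5068 -0.1078  0.1   ]
 [ 0.4879 -0.0758  0.1   ]
 [ 0.5244 -0.0528  0.1   ]
 [ 0.545  -0.0836  0.1   ]] [ 0.516 -0.08   0.1  ] [np.float64(0.04519808179178815), np.float64(0.03708184070664243), np.float64(0.043123320138663476), np.float64(0.03711869640002101)] [np.float64(-147.7758717504459), np.float64(120.59014676493159), np.float64(32.27460091574336), np.float64(-56.205220736702)]
offset in tool [ 0.5613 -0.1341  6.0441]
```

```bash
python3 -m inch '[{"slide":[0.6,-0.1,3],"turn":0,"grip":8.54},{"slide":[0.6,-0.1,6],"turn":0,"grip":8.54},{"slide":[0.6,-0.1,8.5],"turn":0,"grip":8.54},{"slide":[0.6,-0.1,10],"turn":0,"grip":8.54},{"slide":[0.6,-0.1,10],"turn":0,"grip":8.54},{"slide":[0.6,-0.1,10],"turn":0,"grip":6},{"slide":[0.6,-0.1,10],"turn":0,"grip":4},{"slide":[0.6,-0.1,10],"turn":0,"grip":4},{"slide":[0.6,-0.1,10],"turn":0,"grip":4},{"slide":[0.6,-0.1,10],"turn":0,"grip":4},{"slide":[0.6,-0.1,9],"turn":0,"grip":4},{"slide":[0.6,-0.1,6],"turn":0,"grip":4},{"slide":[0.6,-0.1,2],"turn":0,"grip":4},{"slide":[0.6,-0.1,0],"turn":0,"grip":4},{"slide":[0.6,-0.1,0],"turn":0,"grip":4},{"slide":[0.6,-0.1,0],"turn":0,"grip":4}]' 60 && cat > look.py <<'E'
from h import *
import cv2,sys
s,p,c,ok=profile(sys.argv[1]);T=tool(s);print(s["contact_force"],s["finger_force"],s["eef_pos"],s["qpos"],"yaw",np.degrees(np.arctan2(T[1,0],T[0,0])),"tool z",T[:3,2])
m=(ok&(c.min(2)>35)&(p[:,:,2]>1000*s["eef_pos"][2]+25)&(p[:,:,2]<1000*s["eef_pos"][2]+55)&(abs(p[:,:,0])<35)&(abs(p[:,:,1])<27)).astype(np.uint8)
n,l,st,ce=cv2.connectedComponentsWithStats(m);k=1+np.argmax(st[1:,4])
q=p[l==k];h=np.median(q[:,2]);q=q[abs(q[:,2]-h)<4]
A=np.c_[q[:,:2],np.ones(len(q))];co=np.linalg.lstsq(A,q[:,2],rcond=None)[0]
print("tool x",np.percentile(q[:,0],[1,50,99]),"y",np.percentile(q[:,1],[1,50,99]),"z",h,"above tcp",h-1000*s["eef_pos"][2],"slopes deg",np.degrees(co[:2]))
xc=np.percentile(q[:,0],[1,99]).mean()/1000
print("cart axis world",(T@[xc,0,0,1])[:3],"slide to socket cm",T[:3,:3].T@(np.array([.5626,-.2276,s["eef_pos"][2]])-s["eef_pos"])*100-[xc*100,0,0])
E
python3 look.py w10
```

```text
time: 14.45
eef_pos: [0.5124, -0.0783, 0.1557]
tcp_rot: [0.482, 0.876, -0.0, -0.001]
contact_force: [0.2, -0.6, -2.3]
opening: 0.511
finger_force: 61.8
[ 0.1746 -0.5982 -2.2843] 61.766148805618286 [ 0.5124 -0.0783  0.1557] [-0.3475  0.018   2.024  -0.      1.1007 -0.9125] yaw 122.37370634636906 tool z [-0.001   0.0003 -1.    ]
tool x [-14.6042   2.2425  14.7575] y [-22.4597   0.7446  23.6269] z 199.93063716695008 above tcp 44.23097536941498 slopes deg [-2.7702  0.0004]
cart axis world [ 0.5124 -0.0782  0.1557] slide to socket cm [-15.3041  -3.7583  -0.0097]
```

```bash
cat > prof.py <<'E'
from h import *
import sys
i=ctrl.camera_info("wrist")
for tag in sys.argv[1:]:
    z=np.load(f"pics/{tag}.npz");Ti=i["T_tool_cam"];d=z["d"];im=z["im"]
    for v in range(180,350,6):
        q=(Ti@np.r_[d[v,280]*np.linalg.solve(i["K"],[280,v,1.]),1])[:3]*1000
        if -q[2]>-60 and abs(q[0])<40:print(tag,v,q.round(1),im[v,280])
E
python3 prof.py w10 w8
```

```text
w10 210 [14.7  0.8 51.2] [43 42 44]
w10 216 [15.   0.8 37.6] [44 44 44]
w10 222 [14.6  0.8 27.5] [135 140 130]
w10 228 [15.1  0.8 15.8] [86 87 87]
w10 234 [15.1  0.8  6.8] [89 90 91]
w10 240 [14.7  0.8 -0.1] [88 89 90]
w10 246 [15.3  0.8 -9. ] [77 78 80]
w10 252 [ 14.6   0.8 -14. ] [180 185 169]
w10 258 [ 14.4   0.8 -19.6] [181 186 170]
w10 264 [ 14.8   0.8 -26.2] [181 186 170]
w10 270 [ 14.4   0.8 -30.4] [180 186 171]
w10 276 [ 15.1   0.8 -36.7] [182 186 171]
w10 282 [ 14.3   0.8 -39.6] [181 186 170]
w10 288 [ 13.9   0.8 -43.1] [238 241 231]
w10 294 [ 12.1   0.8 -43.7] [243 245 237]
w10 300 [ 10.6   0.8 -45. ] [240 243 234]
w10 306 [  8.5   0.8 -45. ] [115 115 118]
w10 312 [  5.9   0.8 -44.4] [114 113 118]
w10 318 [  3.4   0.7 -43.9] [113 113 117]
w10 324 [  1.7   0.7 -44.8] [102 103 106]
w10 330 [ -0.    0.7 -45.6] [66 66 69]
w10 336 [ -2.7   0.7 -45.1] [66 65 68]
w10 342 [ -5.7   0.7 -44.2] [66 66 68]
w10 348 [ -7.8   0.7 -44.5] [66 65 68]
w8 198 [22.3  0.8 49.5] [46 46 47]
w8 204 [23.2  0.8 31.8] [86 89 82]
w8 210 [24.1  0.8 16.6] [70 71 68]
w8 216 [23.8  0.8  7. ] [79 80 75]
w8 222 [24.2  0.8 -3.5] [106 108  99]
w8 228 [ 24.9   0.8 -14.1] [107 110 100]
w8 234 [ 24.8   0.8 -21.1] [106 110  99]
w8 240 [ 25.3   0.8 -29. ] [106 110  99]
w8 246 [ 24.3   0.8 -32.2] [155 159 145]
w8 252 [ 22.8   0.8 -34.1] [167 172 157]
w8 258 [ 20.    0.8 -32.8] [167 171 156]
w8 264 [ 18.3   0.8 -34. ] [70 70 72]
w8 270 [ 16.5   0.8 -34.9] [70 70 72]
w8 276 [ 14.    0.8 -34.6] [68 69 71]
w8 282 [ 11.8   0.8 -34.8] [69 69 71]
w8 288 [  9.    0.8 -33.9] [69 69 71]
w8 294 [  7.1   0.8 -34.7] [68 69 71]
w8 300 [  4.6   0.8 -34.5] [69 69 71]
w8 306 [  3.    0.8 -35.8] [69 70 72]
w8 312 [ -0.    0.8 -34.8] [69 69 71]
w8 318 [ -2.1   0.8 -35.3] [69 69 71]
w8 324 [ -5.8   0.8 -33.6] [145 148 137]
w8 330 [ -7.8   0.7 -34.2] [162 166 152]
```

```bash
python3 -m inch '[{"slide":[-4,-1,0],"turn":0,"grip":4},{"slide":[-8,-2,0],"turn":0,"grip":4},{"slide":[-12,-3,0],"turn":0,"grip":4},{"slide":[-14.5,-3.7,0],"turn":0,"grip":4},{"slide":[-15.05,-3.75,0],"turn":0,"grip":4},{"slide":[-15.05,-3.75,0.5],"turn":0,"grip":4},{"slide":[-15.05,-3.75,1],"turn":0,"grip":4},{"slide":[-15.05,-3.75,1],"turn":0,"grip":4},{"slide":[-15.05,-3.75,1],"turn":0,"grip":4},{"slide":[-15.05,-3.75,1],"turn":0,"grip":4}]' && python3 - <<'E'
from h import *
import cv2
s=ctrl.get_state();T=tool(s);print(s["eef_pos"],s["contact_force"],"axis",(T@[-.0025,0.0002,0,1])[:2]-[.5626,-.2276],"yaw",np.degrees(np.arctan2(T[1,0],T[0,0])))
print("needed tool cm",T[:3,:3].T@np.r_[[.5626,-.2276]-(T@[-.0025,0.0002,0,1])[:2],0]*100)
im,d=ctrl.read_camera("wrist");cv2.imwrite("pics/w11.png",im[130:420,140:420,::-1].repeat(2,0).repeat(2,1))
E
```

```text
time: 15.5
eef_pos: [0.5621, -0.2249, 0.1465]
tcp_rot: [0.481, 0.876, 0.0, 0.0]
contact_force: [-0.9, 0.2, -2.0]
opening: 0.51
finger_force: 61.5
[ 0.5621 -0.2249  0.1465] [-0.9427  0.1891 -1.9606] axis [0.001  0.0007] yaw 122.4333667453337
needed tool cm [-0.0053 -0.1209 -0.    ]
```

View pics/w11.png

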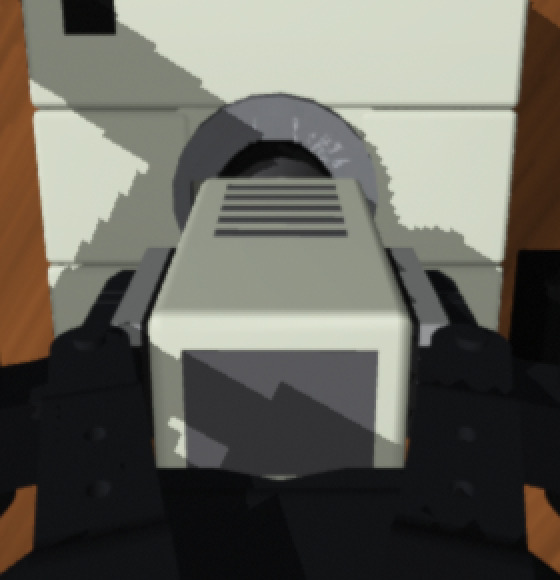

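The view shows the cartridge square over the socket, with the rim centre about 2 px left of the block's centre. That matches the computed 1.2 mm shift along tool −y.

```bash
python3 -m inch '[{"slide":[-0.05,-0.13,0],"turn":0,"grip":4},{"slide":[-0.05,-0.13,0.4],"turn":0,"grip":4},{"slide":[-0.05,-0.13,0.8],"turn":0,"grip":4},{"slide":[-0.05,-0.13,1.1],"turn":0,"grip":4},{"slide":[-0.05,-0.13,1.1],"turn":0,"grip":4},{"slide":[-0.05,-0.13,1.4],"turn":0,"grip":4},{"slide":[-0.05,-0.13,1.6],"turn":0,"grip":4},{"slide":[-0.05,-0.13,1.8],"turn":0,"grip":4},{"slide":[-0.05,-0.13,1.9],"turn":0,"grip":4},{"slide":[-0.05,-0.13,1.9],"turn":0,"grip":4}]' && python3 - <<'E'
from h import *
s=ctrl.get_state();T=tool(s);print(s["eef_pos"],s["contact_force"],s["wrist_torque"],"needed",T[:3,:3].T@np.r_[[.5626,-.2276]-(T@[-.0025,0.0002,0,1])[:2],0]*100)
E
```

```text
time: 16.55
eef_pos: [0.5612, -0.2268, 0.1276]
tcp_rot: [0.482, 0.876, 0.0, -0.0]
contact_force: [-1.1, 1.6, 0.2]
opening: 0.506
finger_force: 61.7
[ 0.5612 -0.2268  0.1276] [-1.1244  1.5953  0.2218] [0.215  0.3401 0.0028] needed [0.1065 0.0543 0.    ]
```

```bash
python3 -m inch '[{"slide":[0.1,0.03,0],"turn":0,"grip":4},{"slide":[0.1,0.03,0.2],"turn":0,"grip":4},{"slide":[0.1,0.03,0.4],"turn":0,"grip":4},{"slide":[0.1,0.03,0.6],"turn":0,"grip":4},{"slide":[0.1,0.03,0.8],"turn":0,"grip":4},{"slide":[0.1,0.03,0.8],"turn":0,"grip":4}]' && python3 - <<'E'
from h import *
s=ctrl.get_state();T=tool(s);print(s["eef_pos"],s["contact_force"],s["wrist_torque"],"needed",T[:3,:3].T@np.r_[[.5626,-.2276]-(T@[-.0025,0.0002,0,1])[:2],0]*100)
E
```

```text
time: 17.15
eef_pos: [0.5613, -0.2263, 0.1202]
tcp_rot: [0.482, 0.876, -0.0, 0.001]
contact_force: [-2.6, -0.1, 7.1]
opening: 0.513
finger_force: 62.5
[ 0.5613 -0.2263  0.1202] [-2.6375 -0.0906  7.105 ] [-0.0388  0.5952 -0.0258] needed [ 0.0667  0.02   -0.0001]
```

```bash
python3 -m inch '[{"slide":[0.03,0,0.2],"turn":0,"grip":4},{"slide":[0.03,0,0.4],"turn":0,"grip":4},{"slide":[0.03,0,0.55],"turn":0,"grip":4},{"slide":[0.03,0,0.55],"turn":0,"grip":4},{"slide":[0.03,0,0.55],"turn":0,"grip":4}]' && python3 look.py w12
```

```text
time: 17.65
eef_pos: [0.5613, -0.2263, 0.1159]
tcp_rot: [0.482, 0.876, -0.0, 0.001]
contact_force: [-3.6, 0.6, 8.3]
opening: 0.508
finger_force: 62.8
[-3.5833  0.5586  8.2705] 62.83108592033386 [ 0.5613 -0.2263  0.1159] [-0.5504  0.2529  1.8413 -0.001   1.0458 -1.1152] yaw 122.38921097137646 tool z [ 0.0008 -0.0015 -1.    ]
tool x [-14.58     1.9371  14.7475] y [-20.5361   0.7405  21.9407] z 160.19897755106788 above tcp 44.317109951848934 slopes deg [-2.6803  0.0958]
cart axis world [ 0.5613 -0.2262  0.1159] slide to socket cm [-0.1883  0.0398  0.0003]
```

```bash
python3 -m inch '[{"slide":[0,0,0.1],"turn":0,"grip":4},{"slide":[0,0,0.1],"turn":0,"grip":4},{"slide":[0,0.03,0.1],"turn":0.15,"grip":4},{"slide":[-0.01,0.06,0.1],"turn":0.3,"grip":4},{"slide":[-0.02,0.09,0.1],"turn":0.45,"grip":4},{"slide":[-0.03,0.11,0.1],"turn":0.6,"grip":4}]' && python3 - <<'E'
from h import *
s=ctrl.get_state();T=tool(s);print(s["eef_pos"],s["contact_force"],s["wrist_torque"],"yaw",np.degrees(np.arctan2(T[1,0],T[0,0])))
E
```

```text
time: 18.3
eef_pos: [0.5634, -0.2258, 0.1154]
tcp_rot: [0.721, 0.693, 0.001, 0.002]
contact_force: [-1.3, 0.7, 10.0]
opening: 0.508
finger_force: 62.8
[ 0.5634 -0.2258  0.1154] [-1.2759  0.7467 10.0264] [0.2271 0.4244 0.0416] yaw 87.66535824406417
```

```bash
python3 -m inch '[{"slide":[0,0.03,0],"turn":0.15,"grip":4},{"slide":[-0.01,0.06,0],"turn":0.3,"grip":4},{"slide":[-0.02,0.09,0],"turn":0.45,"grip":4},{"slide":[-0.03,0.11,0],"turn":0.6,"grip":4},{"slide":[-0.05,0.14,0],"turn":0.75,"grip":4},{"slide":[-0.08,0.16,0],"turn":0.9,"grip":4},{"slide":[-0.09,0.17,0],"turn":0.98,"grip":4},{"slide":[-0.09,0.17,0],"turn":0.98,"grip":4},{"slide":[-0.09,0.17,0],"turn":0.98,"grip":4}]' && python3 - <<'E'
from h import *
s=ctrl.get_state();T=tool(s);print(s["eef_pos"],s["contact_force"],s["wrist_torque"],"yaw",np.degrees(np.arctan2(T[1,0],T[0,0])))
E
```

```text
time: 19.2
eef_pos: [0.5657, -0.2276, 0.1159]
tcp_rot: [0.962, 0.274, 0.002, 0.002]
contact_force: [-1.0, 0.2, 9.4]
opening: 0.507
finger_force: 62.8
[ 0.5657 -0.2276  0.1159] [-0.9514  0.1673  9.4082] [ 0.0048  0.2948 -0.0441] yaw 31.827729803745125
```

```bash
python3 -m inch '[{"slide":[0,0,-0.15],"turn":0,"grip":4},{"slide":[0,0,-0.3],"turn":0,"grip":4},{"slide":[0,0,-0.45],"turn":0,"grip":4},{"slide":[0,0,-0.6],"turn":0,"grip":4},{"slide":[0,0,-0.6],"turn":0,"grip":4},{"slide":[0,0,-0.7],"turn":0,"grip":4},{"slide":[0,0,-0.7],"turn":0,"grip":4}]' && python3 look.py w13
```

```text
time: 19.9
eef_pos: [0.5655, -0.2275, 0.1213]
tcp_rot: [0.962, 0.274, 0.002, 0.002]
contact_force: [4.4, -2.8, 4.3]
opening: 0.51
finger_force: 62.2
[ 4.4412 -2.8433  4.3365] 62.168662548065186 [ 0.5655 -0.2275  0.1213] [-0.5489  0.2523  1.831   0.0001  1.0514  0.4663] yaw 31.83240858873175 tool z [ 0.0059 -0.0035 -1.    ]
tool x [-14.3791   1.9705  14.8485] y [-21.8469  -0.5332  20.8436] z 165.6688211389997 above tcp 44.365995902992864 slopes deg [-2.4486  0.3563]
cart axis world [ 0.5657 -0.2274  0.1213] slide to socket cm [-0.2756 -0.1477 -0.0017]
```

```bash
python3 -m inch '[{"slide":[0,0,-0.15],"turn":0,"grip":4},{"slide":[0,0,-0.3],"turn":0,"grip":4},{"slide":[0,0,-0.3],"turn":0,"grip":4}]' && python3 - <<'E'
from h import *
s=ctrl.get_state();T=tool(s);print(s["contact_force"],s["wrist_torque"],T[:3,2],s["eef_pos"])
E
```

```text
time: 20.25
eef_pos: [0.5653, -0.2275, 0.1215]
tcp_rot: [0.962, 0.274, 0.003, 0.003]
contact_force: [8.1, -5.8, -5.6]
opening: 0.507
finger_force: 62.4
[ 8.107  -5.8229 -5.5567] [-1.0835 -1.6707  0.1015] [ 0.0064 -0.0036 -1.    ] [ 0.5653 -0.2275  0.1215]
```

```bash
python3 -m inch '[{"slide":[0,0,0.25],"turn":0,"grip":4},{"slide":[0,0,0.25],"turn":0,"grip":4},{"slide":[0,0,0.25],"turn":0,"grip":4.6},{"slide":[0,0,0.25],"turn":0,"grip":6},{"slide":[0,0,0.25],"turn":0,"grip":8.54},{"slide":[0,0,0.25],"turn":0,"grip":8.54},{"slide":[0,0,0.25],"turn":0,"grip":8.54},{"slide":[0,0,-3],"turn":0,"grip":8.54},{"slide":[0,0,-7],"turn":0,"grip":8.54},{"slide":[0,0,-11],"turn":0,"grip":8.54},{"slide":[0,0,-12],"turn":0,"grip":8.54},{"slide":[0,0,-12],"turn":0,"grip":8.54},{"slide":[0,0,-12],"turn":0,"grip":8.54},{"slide":[0,0,-12],"turn":0,"grip":8.54}]' && python3 - <<'E'
from h import *
import cv2
s,p,c,ok=profile("w14");print(s["eef_pos"])
m=(ok&(p[:,:,2]>155)&(p[:,:,2]<175)&(abs(p[:,:,0])<60)&(abs(p[:,:,1])<40)).astype(np.uint8)
n,l,st,ce=cv2.connectedComponentsWithStats(m);k=1+np.argmax(st[1:,4])
v,u=np.nonzero(l==k);r=cv2.minAreaRect(np.c_[u,v].astype(np.float32))
q=p[l==k];print("z",np.percentile(q[:,2],[10,50,90]))
B=np.array([onz("wrist",*b,.164,wcfw(s)) for b in cv2.boxPoints(r)]);print(B.mean(0),[np.linalg.norm(B[i]-B[i-1]) for i in range(2)],[np.degrees(np.arctan2(*(B[i]-B[i-1])[1::-1])) for i in range(2)])
im=c.astype(np.uint8);cv2.imwrite("pics/w14.png",im[:,:,::-1])
E
```

```text
time: 21.65
eef_pos: [0.5623, -0.2255, 0.2398]
tcp_rot: [0.962, 0.274, -0.002, -0.002]
contact_force: [0.4, 0.7, -0.4]
opening: 1.001
finger_force: 0.0
[ 0.5623 -0.2255  0.2398]
z [164.4516 166.1194 167.1436]
[ 0.5638 -0.2283  0.164 ] [np.float64(0.04516468704326608), np.float64(0.03786013496514396)] [np.float64(121.9079492852147), np.float64(30.600956345398696)]
```

View pics/w14.png

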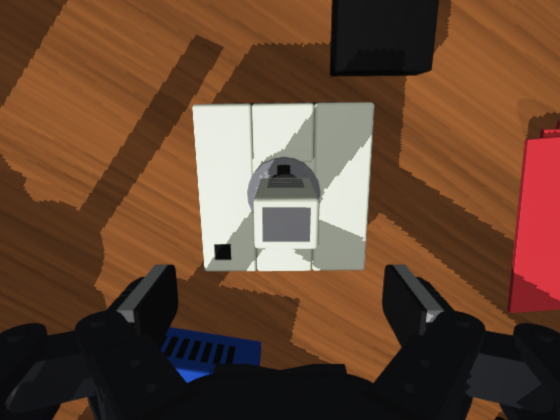

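The cartridge stands upright on the socket axis. Its head is at about 164 mm after the 2 mm depth bias, its long side is a quarter turn from the slots, and the gripper is clear.

```bash
python3 -c "
from plant import ctrl
print(ctrl.sign_off())"
```

```text
the job is handed in; nothing more can be done
None
```

The cartridge is locked upright in the dehumidifier's socket, and I handed the job in at about 22 s with the gripper clear. It stood on the table and was let go before the second grasp, then held when pulled up after the quarter turn. The tape roll, black box and basket were not touched.

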